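# Swap two jaw models on their colour-coded stands

## Robot

A 7-joint arm with a two-finger parallel gripper is mounted at the origin on a cart in front of the work surface, level with it; the furniture and walls round the work are solid. World frame = base frame: x ahead of the robot, y to its left, z up, the work surface at z = 0. Lengths are in m, angles in rad, forces in N, time in s.
With the tool pointing down it reaches from about 0.4 to 0.875 m from the base axis. Payload 6.5 kg.
Tool frame: the origin (TCP) lies at the centre of the arm's flange, where the gripper is bolted on; the fingertips stand 166 mm ahead of it and the grasp point (between the pads) lies 147 mm ahead of it; z points along the fingers, y is the line along which they close (so a half turn about z gives the same grasp; the last joint's range is limited). The gripper opens to 88 mm and grips with 3 to 60 N. Pads are 18 mm wide; open, the fingers measure 123 mm over their backs; the gripper's body (75 mm by 187 mm) begins 45 mm behind the grasp point.
Start: joints at [1.248, 0.536, -0.004, 1.538, 0.003, 1.067, -0.071], TCP at [0.165, -0.629, 0.405] pointing down, gripper open.
Joint ranges: [-2.7, 2.7], [-0.37, 2.16], [-1.27, 1.26], [0.24, 2.4], [-1.31, 4.45], [0.19, 1.91], [-2.76, 2.76]. Speed limits (rad/s): [2.39, 2.39, 3.14, 3.14, 3.14, 3.14, 3.14].

## Interface

Orientations are given as [roll, pitch, yaw] about the fixed x, y, z axes, in that order (R = Rz(yaw) Ry(pitch) Rx(roll)).
In Python, from rig import state, get_image, hand_in gives the robot as it stands. The module is installed in compiled form; this text tells all that it offers.
- The arm moves only by the shell command python3 -m crank 'ROWS' [FORCE]. ROWS is a JSON object whose one key "moves" holds a list of rows, each an object of numbers: "gripper": the closure, from 0 (fully open) to 1 (shut); "tx", "ty", "tz": the shift along the world's x, y, z in cm; "rx", "ry", "rz": the turn, a rotation vector about the world's x, y, z in degrees. In form: {"moves": [{"gripper": .., "tx": .., "ty": .., "tz": .., "rx": .., "ry": .., "rz": ..}, ...]}. A call has 1 to 20 rows; each row is the pose to reach, as a shift and turn from the pose commanded when the call began; what a row does not reach only later rows make up. A row lasts 1/10 s, in which the tool goes at most 50 mm and 8.59 degrees, less where a joint would pass 70% of its speed; a pose out of reach is approached as far as the arm can. A call with a gripper value outside its range is refused whole. The fingers move at their own pace and stop on an object; FORCE is the grip in N (left out, the last holds). Time passes only in rows, so rows that repeat a pose let the fingers close. It gives the time, the measured TCP pose, the force, the opening and the grip force at its end, in the units of the state.
- state(): the state, without advancing time (a new reading comes with each control period).
- get_image(name): name is "side" or "top"; returns a dict with "img" (480x640x3 uint8, blue, green, red), "depth" (480x640 float32, m along the optical axis (not along the pixel's ray), 0 where there is no reading), "fx", "fy", "cx", "cy" (pixels), "T" (4x4, takes a point from camera to world coordinates). Camera axes: x right, y down, z forward; pixel columns grow to the right and rows downward; lengths in m; the calibration is good to about 2 mm. A picture is of the moment at which its call begins.
- hand_in(): hands the job in; it is judged then, once.
The state is a dict: "t": time; "joints": joint angles; "joint_velocities": joint speeds; "tau": joint torques, N m; "tool_pos": TCP position; "tool_rot": TCP orientation; "ft_force": force on the tool from outside, world axes, zero at the start; "torque": the same for the moment, N m; "width": finger opening in m; "grip_force": force on a finger pad.
Only numpy, scipy, OpenCV 4.12 (cv2) and the standard library are available. Lean on these libraries where they do the work, as an engineer would, in place of code of your own. Each camera call takes 0.05 s, during which the arm holds its last target. There are 200 camera calls.

## Task

The two plaster jaw models are standing on each other's stand: swap them, so that the upper jaw (solid palate) stands on the blue stand and the lower jaw (open horseshoe) on the yellow stand. Each must lie flat and centred on the rubber pad, squared to its stand, with the front teeth towards the side with the white stripe. One may be parked on the worktop meanwhile; set the models down without dropping or tipping them, and leave the other things where they are.

Things in the scene. Friction and masses are not known exactly. Their poses are not given: they have to be found in the camera images.
- upper_model: Cream plaster upper jaw with solid palate, 55 (x) x 63 (y) x 20 (z) mm, 0.11 kg. Origin: centre of its underside, z up. Front teeth (narrow end, 31 mm wide) at own -x, heels at +x. From own x = +5 mm back the sides are nearly parallel, 60-62 mm apart, and overhang the pad on both sides: grip there from above, closing along y. Gripping along x also works. Starts on the yellow stand.
- lower_model: Cream plaster lower jaw, horseshoe 42 (x) x 62 (y) x 16 (z) mm, 0.07 kg. Origin: centre of its underside, z up. Front teeth (narrow end, 31 mm wide) at own -x, two heels at +x; the gap between them is solid to touch. From own x = +5 mm back the sides are nearly parallel, 60-62 mm apart, and overhang the pad: grip there from above, closing along y. Starts on the blue stand.
- upper_front (a point): Middle of the upper model's front face: own (-27, 0, +10) mm.
- lower_front (a point): Middle of the lower model's front face: own (-21, 0, +8) mm.
- blue_stand: Blue stand of the upper model, fixed. Base plate 90 (x) x 84 (y) mm, top at z = 10 mm; round column, 42 mm across at its foot; blue plate 40 x 44 mm under a black rubber pad 36 (x) x 40 (y) mm, pad top 45 mm above the worktop. Origin: worktop level below the pad's centre, z up. A white stripe along the base plate's -x edge marks the front.
- yellow_stand: Yellow stand of the lower model, fixed. Base plate 90 (x) x 84 (y) mm, top at z = 10 mm; round column, 42 mm across at its foot; yellow plate 40 x 44 mm under a black rubber pad 36 (x) x 40 (y) mm, pad top 45 mm above the worktop. Origin: worktop level below the pad's centre, z up. A white stripe along the base plate's -x edge marks the front.
- blue_stand_pad (a point): Centre of the top of the blue stand's pad, 45 mm above the worktop; axes as the stand's.
- yellow_stand_pad (a point): Centre of the top of the yellow stand's pad, 45 mm above the worktop; axes as the stand's.
- pin_strip: Bystander, loose: cream strip with a row of upright pins, 27 x 72 x 28 mm, behind the stands on the robot's right; origin at the centre of its underside.
- tape_roll: Bystander, loose: roll of masking tape lying flat, 84 mm across, 19 mm high, behind the stands on the left; origin at the centre of its underside.
- disc_block: Bystander, loose: white block with upright mandrels and discs, 42 x 63 x 64 mm, at the worktop's front edge on the right; origin at the centre of its underside. Behind it stands the black computer case, fixed, 0.455 m tall: front corners at about x, y = (0.47, -0.09) and (0.52, -0.29), left rear corner (0.89, 0.01). Swing the arm round it, not through it.
- parking (a point): A free spot on the bare worktop (z = 0) in front of the stands: at least 70 mm free to the left and right, 38 mm to the bases of the stands behind it, 45 mm to the worktop's front edge. Handy for parking a model, squared to x and y. The grey mat, 3 mm high, begins 85 mm to its left.

How it is judged:
By the outcome, as a careful person would: the job done as asked, in the order asked, and still so for the second after the job is handed in, with the robot touching nothing.
It also fails if it takes over 72 s, if anything falls off the work surface, if the arm or the gripper's body presses on something with over 40 N, if the wrist force passes 120 N, or if a joint passes its speed limit or range.

## Working session

There is one attempt and no reset: what is moved stays moved. The work goes in short steps, Python scripts to look and compute and a shell command to move; the robot and the scene stay as the last step left them, time stands still between calls to the robot, and variables do not carry over. Pictures are saved under pics/ and viewed, at most 10 in all, crops included, and the job is handed in when it is done.

```bash
mkdir -p pics
python3 - <<'E'
from rig import state,get_image
import cv2,numpy as np
s=state();print({k:np.round(s[k],3).tolist() for k in('t','joints','tool_pos','tool_rot','width')})
for n in('side','top'):
    d=get_image(n);cv2.imwrite(f'pics/{n}0.png',d['img']);np.savez(f'{n}0.npz',**d)
    print(n,d['fx'],d['fy'],d['cx'],d['cy'],np.round(d['T'],3).tolist())
E
```

```text
{'t': 0.0, 'joints': [1.248, 0.537, -0.004, 1.539, 0.003, 1.067, -0.071], 'tool_pos': [0.165, -0.628, 0.404], 'tool_rot': [-3.14, 0.0, 0.257], 'width': 0.088}
side 443.1110158906078 443.1110158906078 322.1630921444597 244.3045544583512 [[-0.999, 0.024, -0.044, 0.607], [0.05, 0.368, -0.928, 0.906], [-0.006, -0.93, -0.369, 0.388], [0.0, 0.0, 0.0, 1.0]]
top 571.5459551447315 571.5459551447315 326.68976209865536 234.8878887149723 [[0.015, -0.998, 0.062, 0.517], [-1.0, -0.014, 0.023, 0.11], [-0.022, -0.062, -0.998, 1.066], [0.0, 0.0, 0.0, 1.0]]
```

View pics/top0.png

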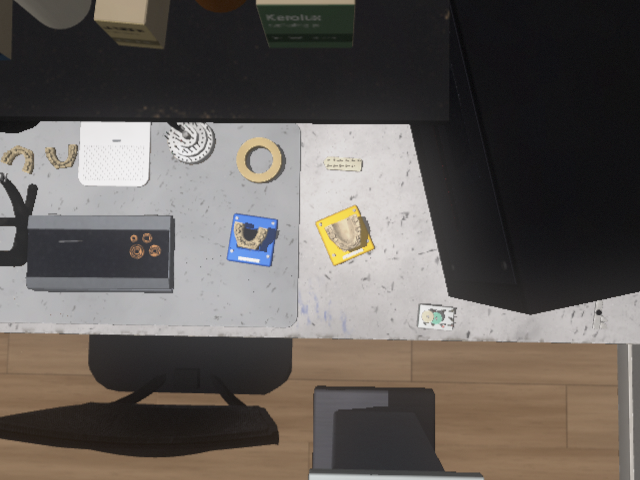

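View pics/side0.png

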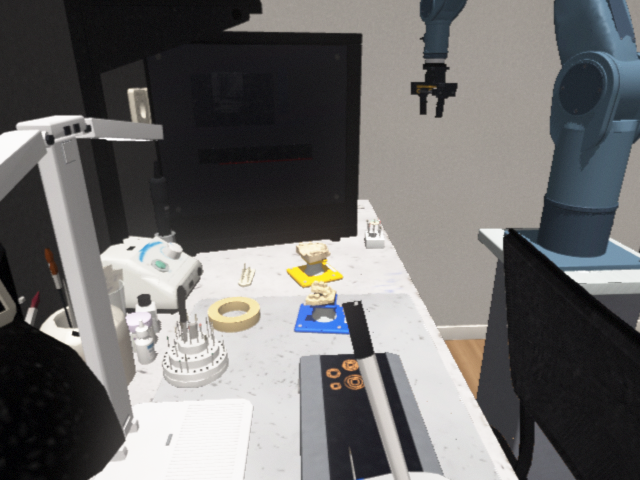

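The top view shows the blue stand at about (253,240) and the yellow stand at about (345,235), each with its white stripe towards the robot (image bottom). There is an overhead shelf above row 120. The side view shows both models on their pads, at (320,293) and (312,252).

```bash
cat > h.py <<'E'
import cv2,numpy as np
from rig import state,get_image
def ray(d,uv,z):
    uv=np.atleast_2d(uv).astype(float);T=d['T']
    r=np.c_[(uv[:,0]-d['cx'])/d['fx'],(uv[:,1]-d['cy'])/d['fy'],np.ones(len(uv))]@T[:3,:3].T
    return T[:3,3]+r*((z-T[2,3])/r[:,2])[:,None]
def cloud(d):
    v,u=np.mgrid[:480,:640];z=d['depth']
    p=np.stack([(u-d['cx'])/d['fx']*z,(v-d['cy'])/d['fy']*z,z],-1)
    return p@d['T'][:3,:3].T+d['T'][:3,3]
def big(m):
    c,_=cv2.findContours(m.astype(np.uint8),cv2.RETR_EXTERNAL,cv2.CHAIN_APPROX_NONE)
    return max(c,key=cv2.contourArea)[:,0]
def rect(P):
    (c,s,a)=cv2.minAreaRect((P[:,:2]*1000).astype(np.float32));return np.round(c,1),np.round(s,1),round(a,1)
E
python3 - <<'E'
from h import *
d=dict(np.load('top0.npz'));hsv=cv2.cvtColor(d['img'],cv2.COLOR_BGR2HSV);H,S,V=cv2.split(hsv)
P=cloud(d)
print('shelf z',P[60,200].round(3),P[110,300].round(3),'case',P[200,520].round(3),'dep valid',(d['depth']>0).mean())
for n,m,(u0,v0,u1,v1) in(('blue',(H>100)&(H<125)&(S>150),(215,200,290,275)),('yel',(H>20)&(H<32)&(S>180),(305,195,385,275))):
    k=np.zeros_like(m);k[v0:v1,u0:u1]=1
    c=big(cv2.morphologyEx((m&k).astype(np.uint8),cv2.MORPH_CLOSE,np.ones((9,9))))
    print(n,rect(ray(d,c,0.01)))
    w=k&(S<40)&(V>200);print(' stripe px',w.sum(), ray(d,np.argwhere(w)[:,::-1].mean(0),.01).round(4) if w.any() else '')
    # model by depth height
    hm=k&(P[...,2]>0.05); print(' zmax',np.percentile(P[hm][:,2],[5,50,95]).round(4),hm.sum(),rect(P[hm]))
    print(' base z',np.median(P[k&m][:,2]).round(4))
np.save
a=d['img'][195:275,215:390];cv2.imwrite('pics/crop0.png',cv2.resize(a,None,fx=4.5,fy=4.5,interpolation=cv2.INTER_CUBIC))
E
```

```text
shelf z [0.729 0.255 0.499] [0.679 0.152 0.499] case [ 0.596 -0.082  0.454] dep valid 0.9959765625
blue (array([613.2, 266.2]), array([75.8,  9. ]), 76.4)
 stripe px 94 [[0.5491 0.2807 0.01  ]]
 zmax [0.0511 0.0555 0.0644] 490 (array([561. , 203.7]), array([203. ,  41.9]), 76.8)
 base z 0.0106Traceback (most recent call last):
  File "<stdin>", line 7, in <module>
  File "h.py", line 13, in big
    return max(c,key=cv2.contourArea)[:,0]
           ~~~^^^^^^^^^^^^^^^^^^^^^^^
ValueError: max() iterable argument is empty
```

Run:
```python
from h import *
d=dict(np.load('top0.npz'));hsv=cv2.cvtColor(d['img'],cv2.COLOR_BGR2HSV)
for p in((325,220),(365,243),(240,220),(243,255),(340,233),(250,235),(230,240)): print(p,hsv[p[1],p[0]],d['img'][p[1],p[0]])
H,S,V=cv2.split(hsv);P=cloud(d)
for n,m,(u0,v0,u1,v1) in(('blue',(H>98)&(H<128)&(S>120)&(V>60),(215,205,290,275)),('yel',(H>18)&(H<32)&(S>150),(305,195,385,275))):
    k=np.zeros_like(m);k[v0:v1,u0:u1]=1
    pts=np.argwhere(m&k)[:,::-1]; q=cv2.convexHull(pts.astype(np.int32))[:,0]
    print(n,len(pts),rect(ray(d,q,0.01)))
    w=(k&(S<40)&(V>200)).astype(np.uint8);w=cv2.morphologyEx(w,cv2.MORPH_OPEN,np.ones((2,2)))
    if w.any(): c=big(w);print(' stripe',rect(ray(d,c,.01)))
    hm=(k&(P[...,2]>0.048)&(P[...,2]<.075)).astype(np.uint8);c=big(hm)
    print(' model',cv2.contourArea(c),rect(np.array([P[v,u] for u,v in c])))
a=d['img'][195:275,215:390];cv2.imwrite('pics/crop0.png',cv2.resize(a,None,fx=4.5,fy=4.5,interpolation=cv2.INTER_CUBIC))
```

```text
(325, 220) [ 26 165 247] [ 87 223 247]
(365, 243) [ 20 117 133] [ 72 113 133]
(240, 220) [109 148 233] [233 146  98]
(243, 255) [109 142 237] [237 155 105]
(340, 233) [ 17  53 189] [150 172 189]
(250, 235) [120  18  72] [72 67 67]
(230, 240) [110 150 211] [211 127  87]
blue 1009 (array([572.3, 273. ]), array([82. , 87.8]), 82.4)
 stripe (array([534.2, 277.4]), array([37.9,  5.8]), 82.8)
 model 427.5 (array([576.8, 272.6]), array([60.9, 41.5]), 78.0)
yel 750 (array([583.2, 101.2]), array([86.9, 81.3]), 24.0)
 stripe (array([582.4,  99.4]), array([146.7, 146.8]), 0.7)
 model 851.5 (array([582.6,  99.4]), array([54.2, 60.9]), 24.5)
```

View pics/crop0.png

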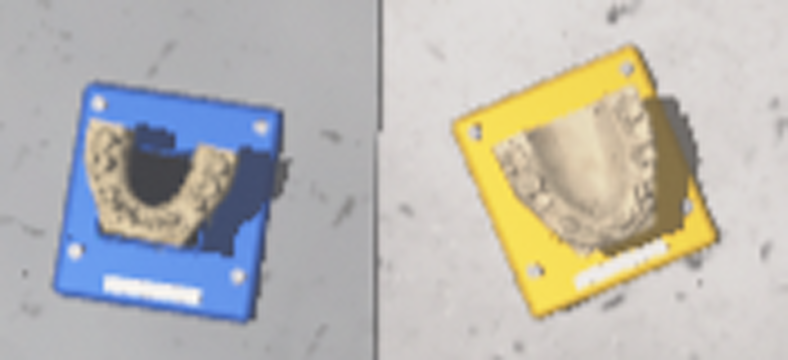

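The crop shows the lower jaw on the blue stand and the upper jaw on the yellow stand. Both have their fronts towards the stripe, and both look centred and about squared. Next I'll refine the stand poses, find the parking area and check for obstacles.

```bash
cat >> h.py <<'E'
def up(d,box,f=6):
    u0,v0,u1,v1=box;a=cv2.resize(d['img'][v0:v1,u0:u1],None,fx=f,fy=f,interpolation=cv2.INTER_CUBIC)
    return cv2.cvtColor(a,cv2.COLOR_BGR2HSV), lambda q:(np.asarray(q,float)+.5)/f-.5+[u0,v0]
E
python3 - <<'E'
from h import *
d=dict(np.load('top0.npz'));P=cloud(d)
print('dark',P[430,375].round(3),P[395,330].round(3),P[420,200].round(3),'edge',ray(d,[(320,336),(320,342)],0).round(3).tolist(),P[330,320].round(3),P[340,320].round(3),'mat',ray(d,[(299,300)],0.003).round(3))
for n,box,f in(('blue',(215,205,290,275),lambda H,S,V:(H>98)&(H<128)&(S>80)),('yel',(305,195,385,275),lambda H,S,V:(H>15)&(H<32)&(S>95))):
    hsv,g=up(d,box);H,S,V=cv2.split(hsv);m=f(H,S,V)
    m=cv2.morphologyEx(m.astype(np.uint8),cv2.MORPH_OPEN,np.ones((9,9)))
    c=big(cv2.morphologyEx(m,cv2.MORPH_CLOSE,np.ones((15,15))));q=cv2.convexHull(c)[:,0]
    X=ray(d,g(q),.01);print(n,rect(X))
    # line fits per side
    (cx,cy),s,a=cv2.minAreaRect((X[:,:2]*1000).astype(np.float32))
    Y=ray(d,g(c),.01)[:,:2]*1000-[cx,cy];t=np.radians(a);R=np.array([[np.cos(t),np.sin(t)],[-np.sin(t),np.cos(t)]]);Y=Y@R.T
    for ax in(0,1):
        for sg in(-1,1):
            e=Y[(sg*Y[:,ax]>s[ax]/2-3)&(abs(Y[:,1-ax])<s[1-ax]/2-5)]
            p=np.polyfit(e[:,1-ax],e[:,ax],1);print('  side',ax,sg,len(e),'off',p[1].round(2),'slope deg',np.degrees(p[0]).round(2))
    hm=((P[...,2]>0.048)&(P[...,2]<.08));hm[:box[1]]=0;hm[box[3]:]=0;hm[:,:box[0]]=0;hm[:,box[2]:]=0
    # model outline cream
E
```

```text
dark [ 0.108  0.012 -0.439] [ 0.149  0.132 -0.654] [ 0.212  0.386 -0.1  ] edge [[0.396, 0.144, 0.0], [0.385, 0.144, 0.0]] [ 0.407  0.144 -0.002] [ 0.298  0.167 -0.746] mat [[0.462 0.184 0.003]]
blue (array([572.4, 272.8]), array([83.8, 89.4]), 82.4)
  side 0 -1 254 off -41.37 slope deg -0.24
  side 0 1 253 off 41.66 slope deg 0.06
  side 1 -1 235 off -44.36 slope deg 0.03
  side 1 1 235 off 44.29 slope deg -0.1
yel (array([583.2, 101. ]), array([89.7, 83.9]), 23.9)
  side 0 -1 221 off -44.23 slope deg -0.2
  side 0 1 219 off 44.4 slope deg -0.14
  side 1 -1 238 off -41.15 slope deg 0.16
  side 1 1 237 off 41.56 slope deg 0.1
```

```bash
python3 -m crank '{"moves":[{"tx":0.5,"ty":4,"rz":-2},{"tx":1,"ty":8,"rz":-4},{"tx":1.5,"ty":12,"rz":-6},{"tx":2,"ty":16.5,"rz":-8},{"tx":2.5,"ty":21,"rz":-10},{"tx":5,"ty":24,"rz":-12},{"tx":8,"ty":27,"rz":-14.7},{"tx":11,"ty":30,"rz":-14.7},{"tx":13.5,"ty":33,"rz":-14.7},{"tx":13.5,"ty":33,"rz":-14.7},{"tx":13.5,"ty":33,"rz":-14.7}]}' 20
python3 - <<'E'
from h import *
print(np.round(state()['joints'],2))
d=dict(np.load('top0.npz'))
for n,box,z,c,yaw in(('lower',(215,205,290,275),.053,(572.4,272.9),-7.6),('upper',(305,195,385,275),.055,(583.2,101.2),24.)):
    hsv,g=up(d,box);H,S,V=cv2.split(hsv)
    m=((H<26)&(S>25)&(S<110)&(V>70)).astype(np.uint8)
    m=cv2.morphologyEx(m,cv2.MORPH_OPEN,np.ones((11,11)));q=big(m)
    X=ray(d,g(q),z)[:,:2]*1000-c;t=np.radians(yaw);X=X@np.array([[np.cos(t),-np.sin(t)],[np.sin(t),np.cos(t)]])
    print(n,'own-frame extents',X.min(0).round(1),X.max(0).round(1),'heel y',[ (X[X[:,0]>8][:,1].min().round(1),X[X[:,0]>8][:,1].max().round(1))])
    print([ (x,X[abs(X[:,0]-x)<1.5][:,1].min().round(1),X[abs(X[:,0]-x)<1.5][:,1].max().round(1)) for x in (-15,-8,0,8,14)])
E
```

```text
[ 1.25  0.54 -0.    1.54  0.    1.07 -0.07]
lower own-frame extents [-17.  -31.2] [25.7 28.9] heel y [(np.float64(-31.2), np.float64(28.9))]
[(-15, np.float64(-17.7), np.float64(17.9)), (-8, np.float64(-21.1), np.float64(19.9)), (0, np.float64(-26.4), np.float64(24.2)), (8, np.float64(-30.0), np.float64(27.0)), (14, np.float64(-30.7), np.float64(28.3))]
upper own-frame extents [-30.9 -34.3] [26.  29.6] heel y [(np.float64(-34.3), np.float64(29.6))]
[(-15, np.float64(-25.5), np.float64(21.1)), (-8, np.float64(-28.8), np.float64(24.0)), (0, np.float64(-31.6), np.float64(27.6)), (8, np.float64(-33.1), np.float64(28.8)), (14, np.float64(-33.8), np.float64(29.0))]schema error: expected keys gripper, tx, ty, tz, rx, ry, rz
```

```bash
python3 -m crank '{"moves":[{"gripper":0,"tx":0.5,"ty":4,"tz":0,"rx":0,"ry":0,"rz":-2},{"gripper":0,"tx":1,"ty":8,"tz":0,"rx":0,"ry":0,"rz":-4},{"gripper":0,"tx":1.5,"ty":12,"tz":0,"rx":0,"ry":0,"rz":-6},{"gripper":0,"tx":2,"ty":16.5,"tz":0,"rx":0,"ry":0,"rz":-8},{"gripper":0,"tx":2.5,"ty":21,"tz":0,"rx":0,"ry":0,"rz":-10},{"gripper":0,"tx":5,"ty":24,"tz":0,"rx":0,"ry":0,"rz":-12},{"gripper":0,"tx":8,"ty":27,"tz":0,"rx":0,"ry":0,"rz":-14.7},{"gripper":0,"tx":11,"ty":30,"tz":0,"rx":0,"ry":0,"rz":-14.7},{"gripper":0,"tx":13.5,"ty":33,"tz":0,"rx":0,"ry":0,"rz":-14.7},{"gripper":0,"tx":13.5,"ty":33,"tz":0,"rx":0,"ry":0,"rz":-14.7},{"gripper":0,"tx":13.5,"ty":33,"tz":0,"rx":0,"ry":0,"rz":-14.7}]}' 20
python3 -c "from rig import state;s=state();print(s['joints'],s['ft_force'])"
```

```text
t: 1.2
tool_pos: [0.3002, -0.2983, 0.4046]
tool_rot: [-3.142, 0.001, 0.002]
ft_force: [-0.0, -0.4, 0.7]
width: 0.0877
grip_force: 0.0
[ 0.81033903  0.1539857  -0.14747682  2.09673177  0.02926512  0.89319806
 -0.92225696] [-0.00897935 -0.42864241  0.7032359 ]
```

```bash
python3 -m crank '{"moves":[{"gripper":0,"tx":2.2,"ty":4,"tz":0,"rx":0,"ry":0,"rz":0},{"gripper":0,"tx":4.4,"ty":8,"tz":0,"rx":0,"ry":0,"rz":0},{"gripper":0,"tx":6.5,"ty":12,"tz":0,"rx":0,"ry":0,"rz":0},{"gripper":0,"tx":8,"ty":16,"tz":0,"rx":0,"ry":0,"rz":0},{"gripper":0,"tx":8.5,"ty":20.5,"tz":0,"rx":0,"ry":0,"rz":0},{"gripper":0,"tx":9,"ty":25,"tz":0,"rx":0,"ry":0,"rz":0},{"gripper":0,"tx":10,"ty":30,"tz":0,"rx":0,"ry":0,"rz":0},{"gripper":0,"tx":12.5,"ty":34,"tz":0,"rx":0,"ry":0,"rz":-2},{"gripper":0,"tx":15,"ty":38,"tz":0,"rx":0,"ry":0,"rz":-4},{"gripper":0,"tx":18,"ty":42,"tz":-2,"rx":0,"ry":0,"rz":-6},{"gripper":0,"tx":21,"ty":46,"tz":-4,"rx":0,"ry":0,"rz":-7.6},{"gripper":0,"tx":24,"ty":50,"tz":-6,"rx":0,"ry":0,"rz":-7.6},{"gripper":0,"tx":27,"ty":54,"tz":-8,"rx":0,"ry":0,"rz":-7.6},{"gripper":0,"tx":28.9,"ty":56.9,"tz":-10.5,"rx":0,"ry":0,"rz":-7.6},{"gripper":0,"tx":28.9,"ty":56.9,"tz":-10.5,"rx":0,"ry":0,"rz":-7.6},{"gripper":0,"tx":28.9,"ty":56.9,"tz":-10.5,"rx":0,"ry":0,"rz":-7.6},{"gripper":0,"tx":28.9,"ty":56.9,"tz":-10.5,"rx":0,"ry":0,"rz":-7.6}]}'
python3 - <<'E'
from h import *
print(np.round(state()['joints'],2))
a=get_image('top');b=get_image('side')
cv2.imwrite('pics/hov.png',np.vstack([cv2.resize(a['img'][150:320,180:460],(560,340)),cv2.resize(b['img'][180:310,210:490],(560,260))]))
E
```

```text
t: 2.9
tool_pos: [0.5896, 0.2681, 0.2999]
tool_rot: [3.14, -0.0, -0.135]
ft_force: [0.2, -0.0, 0.1]
width: 0.088
grip_force: 0.0
[-0.21  0.69 -0.42  1.6   0.34  0.92 -2.46]
```

View pics/hov.png

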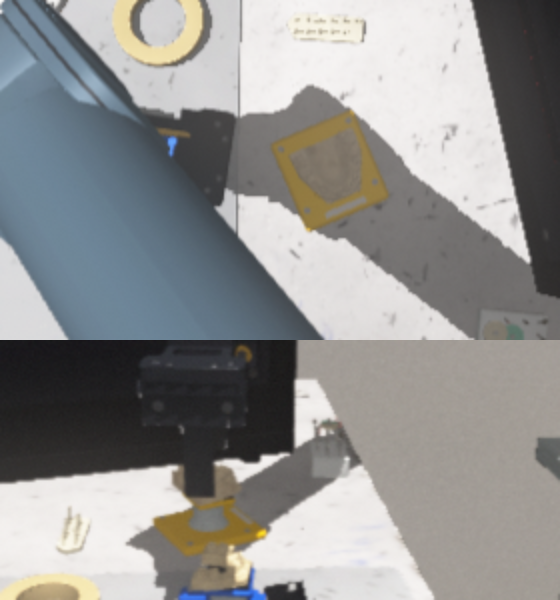

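The gripper hovers above the blue stand with nothing in the way. Next I descend and grip the lower jaw.

```bash
python3 -m crank '{"moves":[{"gripper":0,"tx":0,"ty":0.14,"tz":-3,"rx":0,"ry":0,"rz":0},{"gripper":0,"tx":0,"ty":0.14,"tz":-5.5,"rx":0,"ry":0,"rz":0},{"gripper":0,"tx":0,"ty":0.14,"tz":-7.5,"rx":0,"ry":0,"rz":0},{"gripper":0,"tx":0,"ty":0.14,"tz":-8.7,"rx":0,"ry":0,"rz":0},{"gripper":0,"tx":0,"ty":0.14,"tz":-8.7,"rx":0,"ry":0,"rz":0},{"gripper":0,"tx":0,"ty":0.14,"tz":-8.7,"rx":0,"ry":0,"rz":0},{"gripper":0.15,"tx":0,"ty":0.14,"tz":-8.7,"rx":0,"ry":0,"rz":0},{"gripper":0.22,"tx":0,"ty":0.14,"tz":-8.7,"rx":0,"ry":0,"rz":0},{"gripper":0.28,"tx":0,"ty":0.14,"tz":-8.7,"rx":0,"ry":0,"rz":0},{"gripper":0.4,"tx":0,"ty":0.14,"tz":-8.7,"rx":0,"ry":0,"rz":0},{"gripper":0.5,"tx":0,"ty":0.14,"tz":-8.7,"rx":0,"ry":0,"rz":0},{"gripper":0.5,"tx":0,"ty":0.14,"tz":-8.7,"rx":0,"ry":0,"rz":0},{"gripper":0.5,"tx":0,"ty":0.14,"tz":-8.7,"rx":0,"ry":0,"rz":0}]}' 15
```

```text
t: 4.3
tool_pos: [0.5894, 0.2717, 0.2131]
tool_rot: [-3.142, -0.001, -0.133]
ft_force: [0.0, -1.0, 5.8]
width: 0.0604
grip_force: 15.1
```

```bash
python3 -m crank '{"moves":[{"gripper":0.5,"tx":0,"ty":0,"tz":1,"rx":0,"ry":0,"rz":0},{"gripper":0.5,"tx":0,"ty":0,"tz":3,"rx":0,"ry":0,"rz":0},{"gripper":0.5,"tx":0,"ty":0,"tz":5,"rx":0,"ry":0,"rz":0},{"gripper":0.5,"tx":-1.5,"ty":-2,"tz":5,"rx":0,"ry":0,"rz":1},{"gripper":0.5,"tx":-4,"ty":-6,"tz":5,"rx":0,"ry":0,"rz":3},{"gripper":0.5,"tx":-6.4,"ty":-10,"tz":5,"rx":0,"ry":0,"rz":5},{"gripper":0.5,"tx":-9,"ty":-14,"tz":5,"rx":0,"ry":0,"rz":7},{"gripper":0.5,"tx":-10.5,"ty":-16.2,"tz":5,"rx":0,"ry":0,"rz":7.6},{"gripper":0.5,"tx":-11.2,"ty":-17.2,"tz":4,"rx":0,"ry":0,"rz":7.6},{"gripper":0.5,"tx":-11.2,"ty":-17.2,"tz":1,"rx":0,"ry":0,"rz":7.6},{"gripper":0.5,"tx":-11.2,"ty":-17.2,"tz":-1.5,"rx":0,"ry":0,"rz":7.6},{"gripper":0.5,"tx":-11.2,"ty":-17.2,"tz":-3,"rx":0,"ry":0,"rz":7.6},{"gripper":0.5,"tx":-11.2,"ty":-17.2,"tz":-3.9,"rx":0,"ry":0,"rz":7.6},{"gripper":0.5,"tx":-11.2,"ty":-17.2,"tz":-4.2,"rx":0,"ry":0,"rz":7.6},{"gripper":0.5,"tx":-11.2,"ty":-17.2,"tz":-4.4,"rx":0,"ry":0,"rz":7.6},{"gripper":0.5,"tx":-11.2,"ty":-17.2,"tz":-4.4,"rx":0,"ry":0,"rz":7.6},{"gripper":0.5,"tx":-11.2,"ty":-17.2,"tz":-4.4,"rx":0,"ry":0,"rz":7.6}]}'
python3 - <<'E'
from h import *
s=state();print(np.round(s['joints'],2),s['ft_force'])
b=get_image('side');P=cloud(b);cv2.imwrite('pics/park.png',cv2.resize(b['img'][190:340,250:430],(720,600)))
E
```

```text
t: 6.0
tool_pos: [0.4774, 0.0998, 0.1693]
tool_rot: [-3.141, -0.001, 0.0]
ft_force: [-0.7, 0.1, -1.5]
width: 0.06
grip_force: 14.9
[-0.02  0.7  -0.35  2.06  0.51  0.46 -2.32] [-0.70235401  0.0666238  -1.53385958]
```

View pics/park.png

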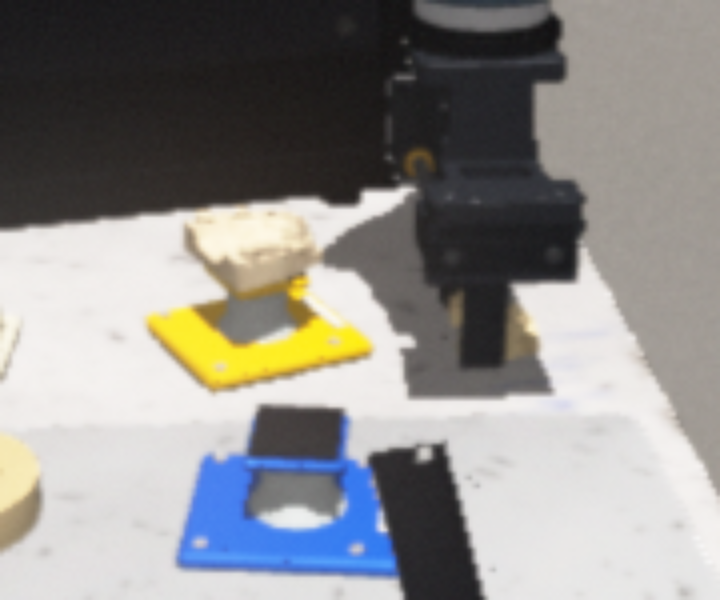

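The lower jaw is held level just above the worktop at (500,330), and the blue pad at (300,432) is now bare. I'll ease it down to contact.

```bash
python3 -m crank '{"moves":[{"gripper":0.5,"tx":0,"ty":0,"tz":-0.05,"rx":0,"ry":0,"rz":0},{"gripper":0.5,"tx":0,"ty":0,"tz":-0.1,"rx":0,"ry":0,"rz":0},{"gripper":0.5,"tx":0,"ty":0,"tz":-0.1,"rx":0,"ry":0,"rz":0},{"gripper":0.5,"tx":0,"ty":0,"tz":-0.1,"rx":0,"ry":0,"rz":0}]}'
```

```text
t: 6.45
tool_pos: [0.4774, 0.0998, 0.1681]
tool_rot: [-3.142, -0.001, 0.0]
ft_force: [0.3, -0.4, 5.6]
width: 0.0602
grip_force: 15.1
```

```bash
python3 -m crank '{"moves":[{"gripper":0.2,"tx":0,"ty":0,"tz":0,"rx":0,"ry":0,"rz":0},{"gripper":0,"tx":0,"ty":0,"tz":0,"rx":0,"ry":0,"rz":0},{"gripper":0,"tx":0,"ty":0,"tz":0,"rx":0,"ry":0,"rz":0},{"gripper":0,"tx":0,"ty":0,"tz":0,"rx":0,"ry":0,"rz":0},{"gripper":0,"tx":0,"ty":0,"tz":2,"rx":0,"ry":0,"rz":0},{"gripper":0,"tx":0,"ty":0,"tz":6,"rx":0,"ry":0,"rz":0},{"gripper":0,"tx":0,"ty":0,"tz":10,"rx":0,"ry":0,"rz":0},{"gripper":0,"tx":1,"ty":0,"tz":13,"rx":0,"ry":0,"rz":3},{"gripper":0,"tx":4.5,"ty":0.2,"tz":13,"rx":0,"ry":0,"rz":10},{"gripper":0,"tx":8.5,"ty":0.3,"tz":13,"rx":0,"ry":0,"rz":17},{"gripper":0,"tx":11.8,"ty":0.45,"tz":13,"rx":0,"ry":0,"rz":24},{"gripper":0,"tx":11.8,"ty":0.45,"tz":13,"rx":0,"ry":0,"rz":24},{"gripper":0,"tx":11.8,"ty":0.45,"tz":12,"rx":0,"ry":0,"rz":24},{"gripper":0,"tx":11.8,"ty":0.45,"tz":12,"rx":0,"ry":0,"rz":24},{"gripper":0,"tx":11.8,"ty":0.45,"tz":12,"rx":0,"ry":0,"rz":24}]}'
python3 - <<'E'
from h import *
print(np.round(state()['joints'],2))
a=get_image('top');b=get_image('side');np.savez('top1.npz',**a);np.savez('side1.npz',**b)
cv2.imwrite('pics/hov2.png',np.vstack([cv2.resize(a['img'][170:320,200:480],(560,300)),cv2.resize(b['img'][200:340,210:490],(560,280))]))
# bare blue pad
for d,box in((a,(215,205,290,275)),):
    hsv,g=up(d,box);H,S,V=cv2.split(hsv);m=((V<70)).astype(np.uint8);m=cv2.morphologyEx(m,cv2.MORPH_OPEN,np.ones((9,9)))
    if m.any(): print('pad',rect(ray(d,g(big(m)),.045)))
E
```

```text
t: 7.95
tool_pos: [0.5938, 0.1043, 0.2871]
tool_rot: [-3.141, 0.002, 0.419]
ft_force: [-0.6, 0.4, 0.0]
width: 0.0884
grip_force: 0.0
[ 0.15  0.67 -0.56  1.73  0.45  0.88 -1.76]
```

View pics/hov2.png

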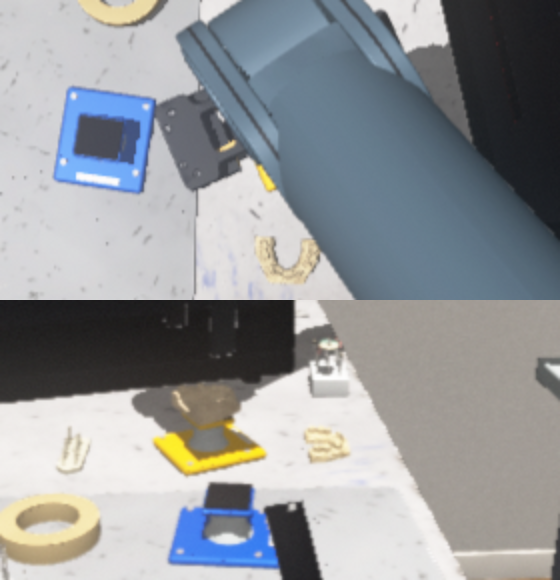

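The lower jaw is parked upright and squared at top-view crop (287,258), and the blue stand is empty. The robot knows the parked jaw's y exactly, so I can use it to check the camera bias.

Run:
```python
from h import *
d=dict(np.load('top1.npz'))
hsv,g=up(d,(222,208,282,268));H,S,V=cv2.split(hsv)
for th in(50,60,70,80):
    m=cv2.morphologyEx((V<th).astype(np.uint8),cv2.MORPH_OPEN,np.ones((9,9)))
    if m.any(): print('pad',th,rect(ray(d,g(big(m)),.045)))
hsv,g=up(d,(320,280,368,320));H,S,V=cv2.split(hsv)
m=cv2.morphologyEx(((H<28)&(S>40)&(V>70)).astype(np.uint8),cv2.MORPH_OPEN,np.ones((7,7)))
X=ray(d,g(big(m)),.008)[:,:2]*1000;print('lower',X.min(0).round(1),X.max(0).round(1),((X.min(0)+X.max(0))/2).round(1),rect(X))
# side view: heel/front? side sees pad
d=dict(np.load('side1.npz'));hsv,g=up(d,(305,285,345,312));H,S,V=cv2.split(hsv)
for th in(50,70,90):
    m=cv2.morphologyEx((V<th).astype(np.uint8),cv2.MORPH_OPEN,np.ones((5,5)))
    if m.any(): print('pad side',rect(ray(d,g(big(m)),.045)))
```

```text
lower [442.5  72.1] [484.7 131. ] [463.6 101.6] (array([463282.6, 102030.9]), array([59245.7, 41048.4]), 88.1)
pad side (array([571.4, 275.2]), array([37., 25.]), 85.0)
pad side (array([575. , 274.6]), array([39.6, 34. ]), 82.4)
```

```bash
python3 -m crank '{"moves":[{"gripper":0,"tx":0,"ty":0,"tz":-3,"rx":0,"ry":0,"rz":0},{"gripper":0,"tx":0,"ty":0,"tz":-5.5,"rx":0,"ry":0,"rz":0},{"gripper":0,"tx":0,"ty":0,"tz":-7,"rx":0,"ry":0,"rz":0},{"gripper":0,"tx":0,"ty":0,"tz":-7.5,"rx":0,"ry":0,"rz":0},{"gripper":0,"tx":0,"ty":0,"tz":-7.5,"rx":0,"ry":0,"rz":0}]}'
```

```text
t: 8.55
tool_pos: [0.595, 0.1044, 0.2127]
tool_rot: [-3.141, 0.0, 0.419]
ft_force: [-0.6, -0.1, 0.3]
width: 0.0882
grip_force: 0.0
```

```bash
python3 -m crank '{"moves":[{"gripper":0.15,"tx":0,"ty":0,"tz":0,"rx":0,"ry":0,"rz":0},{"gripper":0.22,"tx":0,"ty":0,"tz":0,"rx":0,"ry":0,"rz":0},{"gripper":0.28,"tx":0,"ty":0,"tz":0,"rx":0,"ry":0,"rz":0},{"gripper":0.4,"tx":0,"ty":0,"tz":0,"rx":0,"ry":0,"rz":0},{"gripper":0.5,"tx":0,"ty":0,"tz":0,"rx":0,"ry":0,"rz":0},{"gripper":0.5,"tx":0,"ty":0,"tz":0,"rx":0,"ry":0,"rz":0},{"gripper":0.5,"tx":0,"ty":0,"tz":0,"rx":0,"ry":0,"rz":0}]}' 20
```

```text
t: 9.25
tool_pos: [0.5954, 0.1043, 0.2133]
tool_rot: [3.141, -0.001, 0.419]
ft_force: [0.1, -0.6, 6.4]
width: 0.0609
grip_force: 20.0
```

```bash
python3 -m crank '{"moves":[{"gripper":0.5,"tx":0,"ty":0,"tz":1,"rx":0,"ry":0,"rz":0},{"gripper":0.5,"tx":0,"ty":0,"tz":3,"rx":0,"ry":0,"rz":0},{"gripper":0.5,"tx":0,"ty":0,"tz":5,"rx":0,"ry":0,"rz":0},{"gripper":0.5,"tx":-0.1,"ty":2,"tz":5,"rx":0,"ry":0,"rz":-4},{"gripper":0.5,"tx":-0.3,"ty":5,"tz":5,"rx":0,"ry":0,"rz":-10},{"gripper":0.5,"tx":-0.5,"ty":8.5,"tz":5,"rx":0,"ry":0,"rz":-16},{"gripper":0.5,"tx":-0.6,"ty":12,"tz":5,"rx":0,"ry":0,"rz":-23},{"gripper":0.5,"tx":-0.8,"ty":15,"tz":5,"rx":0,"ry":0,"rz":-28},{"gripper":0.5,"tx":-0.82,"ty":16.56,"tz":4.5,"rx":0,"ry":0,"rz":-31.6},{"gripper":0.5,"tx":-0.82,"ty":16.56,"tz":3,"rx":0,"ry":0,"rz":-31.6},{"gripper":0.5,"tx":-0.82,"ty":16.56,"tz":1.5,"rx":0,"ry":0,"rz":-31.6},{"gripper":0.5,"tx":-0.82,"ty":16.56,"tz":0.7,"rx":0,"ry":0,"rz":-31.6},{"gripper":0.5,"tx":-0.82,"ty":16.56,"tz":0.3,"rx":0,"ry":0,"rz":-31.6},{"gripper":0.5,"tx":-0.82,"ty":16.56,"tz":0.2,"rx":0,"ry":0,"rz":-31.6},{"gripper":0.5,"tx":-0.82,"ty":16.56,"tz":0.2,"rx":0,"ry":0,"rz":-31.6},{"gripper":0.5,"tx":-0.82,"ty":16.56,"tz":0.2,"rx":0,"ry":0,"rz":-31.6}]}'
python3 - <<'E'
from h import *
print(np.round(state()['joints'],2))
b=get_image('side');cv2.imwrite('pics/pl1.png',cv2.resize(b['img'][210:340,250:430],(720,520),interpolation=cv2.INTER_CUBIC))
E
```

```text
t: 10.85
tool_pos: [0.5872, 0.2697, 0.2152]
tool_rot: [-3.141, -0.001, -0.133]
ft_force: [0.8, -0.0, -1.4]
width: 0.061
grip_force: 20.0
[-0.24  0.8  -0.39  1.64  0.4   0.78 -2.5 ]
```

View pics/pl1.png

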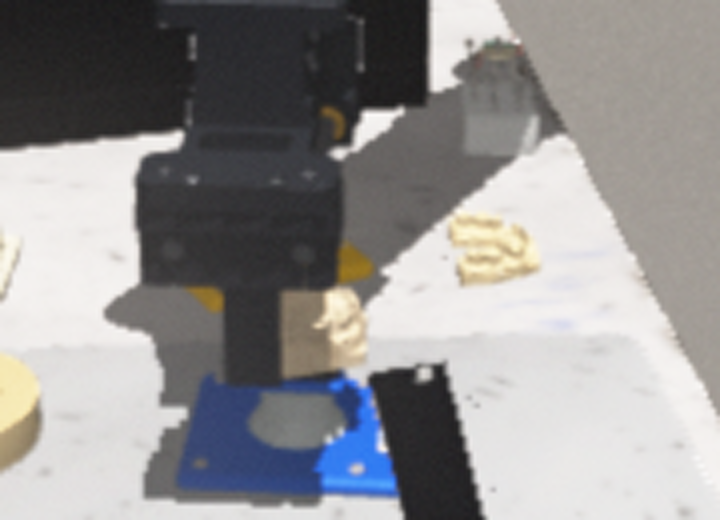

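The upper jaw sits just above the blue pad, front towards the stripe and level. I'll lower it to contact, release it and back off along the side to look.

```bash
python3 -m crank '{"moves":[{"gripper":0.5,"tx":0,"ty":0,"tz":-0.1,"rx":0,"ry":0,"rz":0},{"gripper":0.5,"tx":0,"ty":0,"tz":-0.2,"rx":0,"ry":0,"rz":0},{"gripper":0.5,"tx":0,"ty":0,"tz":-0.2,"rx":0,"ry":0,"rz":0},{"gripper":0.2,"tx":0,"ty":0,"tz":-0.2,"rx":0,"ry":0,"rz":0},{"gripper":0,"tx":0,"ty":0,"tz":-0.2,"rx":0,"ry":0,"rz":0},{"gripper":0,"tx":0,"ty":0,"tz":-0.2,"rx":0,"ry":0,"rz":0},{"gripper":0,"tx":0,"ty":0,"tz":-0.2,"rx":0,"ry":0,"rz":0},{"gripper":0,"tx":0,"ty":0,"tz":2,"rx":0,"ry":0,"rz":0},{"gripper":0,"tx":0,"ty":0,"tz":5,"rx":0,"ry":0,"rz":0},{"gripper":0,"tx":0,"ty":0,"tz":8,"rx":0,"ry":0,"rz":0},{"gripper":0,"tx":-3,"ty":-4,"tz":9,"rx":0,"ry":0,"rz":2},{"gripper":0,"tx":-6,"ty":-8,"tz":9,"rx":0,"ry":0,"rz":4},{"gripper":0,"tx":-8,"ty":-12,"tz":9,"rx":0,"ry":0,"rz":6},{"gripper":0,"tx":-10,"ty":-16,"tz":9,"rx":0,"ry":0,"rz":7.6},{"gripper":0,"tx":-11,"ty":-19.5,"tz":9,"rx":0,"ry":0,"rz":7.6},{"gripper":0,"tx":-11,"ty":-19.5,"tz":9,"rx":0,"ry":0,"rz":7.6}]}'
cat > meas.py <<'E'
from h import *
import sys
def own(X,c,yaw):
    t=np.radians(yaw);return (X[:,:2]*1000-c)@np.array([[np.cos(t),-np.sin(t)],[np.sin(t),np.cos(t)]])
def model(d,box,z,c,yaw):
    hsv,g=up(d,box);H,S,V=cv2.split(hsv)
    m=((H<26)&(S>25)&(S<110)&(V>70)).astype(np.uint8)
    m=cv2.morphologyEx(m,cv2.MORPH_OPEN,np.ones((11,11)));X=own(ray(d,g(big(m)),z),c,yaw)
    print('ext',X.min(0).round(1),X.max(0).round(1),'c',((X.min(0)+X.max(0))/2).round(1))
    w=[(x,X[abs(X[:,0]-x)<1.5][:,1]) for x in(-20,-12,-5,0,8,14)]
    print([(x,y.min().round(1),y.max().round(1)) for x,y in w if len(y)])
    Y=rect(X/1000);print(Y)
    P=cloud(d);k=(P[...,2]>.048)&(P[...,2]<.08);k[:box[1]]=0;k[box[3]:]=0;k[:,:box[0]]=0;k[:,box[2]:]=0
    D=own(P[k],c,yaw);print('depth ext',np.percentile(D,[1,99],axis=0).round(1).tolist(),'z',np.percentile(P[k][:,2],[5,50,95]).round(3))
E
python3 - <<'E'
from meas import *
a=get_image('top');b=get_image('side');np.savez('top2.npz',**a);np.savez('side2.npz',**b)
model(a,(215,205,290,275),.055,(572.4,272.9),-7.6)
cv2.imwrite('pics/pl2.png',np.hstack([cv2.resize(a['img'][200:280,210:300],(450,400),interpolation=cv2.INTER_CUBIC),cv2.resize(b['img'][270:340,280:350],(350,400),interpolation=cv2.INTER_CUBIC)]))
E
```

```text
t: 12.5
tool_pos: [0.4755, 0.0697, 0.3043]
tool_rot: [3.138, 0.002, -0.007]
ft_force: [0.5, -0.1, 0.1]
width: 0.0879
grip_force: 0.0
ext [-27.  -30.6] [26.3 30.8] c [-0.3  0.1]
[(-20, np.float64(-20.5), np.float64(17.1)), (-12, np.float64(-23.5), np.float64(22.0)), (-5, np.float64(-25.7), np.float64(26.4)), (0, np.float64(-28.5), np.float64(27.2)), (8, np.float64(-29.5), np.float64(29.1)), (14, np.float64(-30.4), np.float64(29.7))]
(array([-0.4, -1.1]), array([52.7, 61.2]), 2.8)
depth ext [[-26.4, -29.7], [26.5, 28.6]] z [0.051 0.059 0.066]
```

View pics/pl2.png

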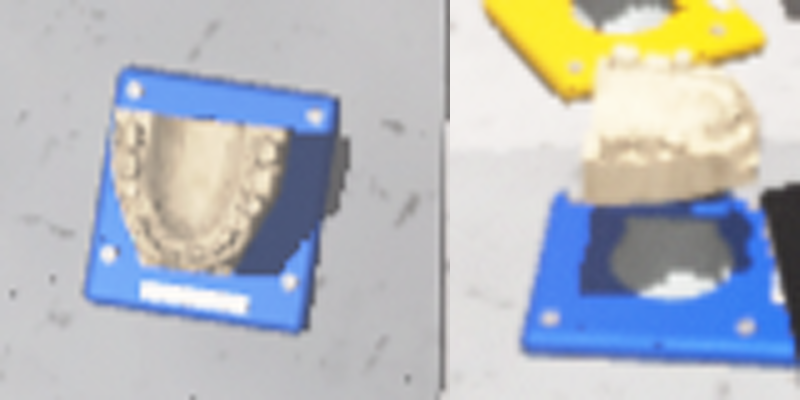

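The upper jaw stands flat and squared on the blue stand, centred within about 0.5 mm. Now I fetch the parked lower jaw.

```bash
python3 -m crank '{"moves":[{"gripper":0,"tx":0,"ty":2.5,"tz":-2,"rx":0,"ry":0,"rz":0},{"gripper":0,"tx":0,"ty":2.5,"tz":-5,"rx":0,"ry":0,"rz":0},{"gripper":0,"tx":0,"ty":2.5,"tz":-8,"rx":0,"ry":0,"rz":0},{"gripper":0,"tx":0,"ty":2.5,"tz":-8,"rx":0,"ry":0,"rz":0},{"gripper":0,"tx":0,"ty":2.5,"tz":-8,"rx":0,"ry":0,"rz":0}]}' 15
python3 -c "
from h import *
d=dict(np.load('top2.npz'))
hsv,g=up(d,(305,195,385,275));H,S,V=cv2.split(hsv)
print((V>0).mean())"
```

```text
t: 13.1
tool_pos: [0.4771, 0.1012, 0.2249]
tool_rot: [-3.141, 0.001, 0.002]
ft_force: [-0.2, 0.2, 0.2]
width: 0.0879
grip_force: 0.0
1.0
```

```bash
python3 -m crank '{"moves":[{"gripper":0,"tx":0,"ty":0,"tz":-3,"rx":0,"ry":0,"rz":0},{"gripper":0,"tx":0,"ty":0,"tz":-4.8,"rx":0,"ry":0,"rz":0},{"gripper":0,"tx":0,"ty":0,"tz":-5.6,"rx":0,"ry":0,"rz":0},{"gripper":0,"tx":0,"ty":0,"tz":-5.6,"rx":0,"ry":0,"rz":0},{"gripper":0.15,"tx":0,"ty":0,"tz":-5.6,"rx":0,"ry":0,"rz":0},{"gripper":0.22,"tx":0,"ty":0,"tz":-5.6,"rx":0,"ry":0,"rz":0},{"gripper":0.28,"tx":0,"ty":0,"tz":-5.6,"rx":0,"ry":0,"rz":0},{"gripper":0.4,"tx":0,"ty":0,"tz":-5.6,"rx":0,"ry":0,"rz":0},{"gripper":0.5,"tx":0,"ty":0,"tz":-5.6,"rx":0,"ry":0,"rz":0},{"gripper":0.5,"tx":0,"ty":0,"tz":-5.6,"rx":0,"ry":0,"rz":0},{"gripper":0.5,"tx":0,"ty":0,"tz":-5.6,"rx":0,"ry":0,"rz":0}]}' 15
```

```text
t: 14.2
tool_pos: [0.4772, 0.1, 0.1692]
tool_rot: [-3.141, -0.001, 0.0]
ft_force: [-0.4, -0.1, 6.0]
width: 0.06
grip_force: 15.1
```

```bash
python3 -m crank '{"moves":[{"gripper":0.5,"tx":0,"ty":0,"tz":1,"rx":0,"ry":0,"rz":0},{"gripper":0.5,"tx":0,"ty":0,"tz":4,"rx":0,"ry":0,"rz":0},{"gripper":0.5,"tx":0,"ty":0,"tz":7.5,"rx":0,"ry":0,"rz":0},{"gripper":0.5,"tx":0,"ty":0,"tz":9.5,"rx":0,"ry":0,"rz":0},{"gripper":0.5,"tx":1.5,"ty":0.1,"tz":9.5,"rx":0,"ry":0,"rz":4},{"gripper":0.5,"tx":4.5,"ty":0.2,"tz":9.5,"rx":0,"ry":0,"rz":10},{"gripper":0.5,"tx":7.5,"ty":0.4,"tz":9.5,"rx":0,"ry":0,"rz":16},{"gripper":0.5,"tx":10.5,"ty":0.5,"tz":9.5,"rx":0,"ry":0,"rz":21},{"gripper":0.5,"tx":11.84,"ty":0.57,"tz":9,"rx":0,"ry":0,"rz":24},{"gripper":0.5,"tx":11.84,"ty":0.57,"tz":7.5,"rx":0,"ry":0,"rz":24},{"gripper":0.5,"tx":11.84,"ty":0.57,"tz":6,"rx":0,"ry":0,"rz":24},{"gripper":0.5,"tx":11.84,"ty":0.57,"tz":5.2,"rx":0,"ry":0,"rz":24},{"gripper":0.5,"tx":11.84,"ty":0.57,"tz":4.8,"rx":0,"ry":0,"rz":24},{"gripper":0.5,"tx":11.84,"ty":0.57,"tz":4.7,"rx":0,"ry":0,"rz":24},{"gripper":0.5,"tx":11.84,"ty":0.57,"tz":4.7,"rx":0,"ry":0,"rz":24},{"gripper":0.5,"tx":11.84,"ty":0.57,"tz":4.7,"rx":0,"ry":0,"rz":24}]}'
```

```text
t: 15.8
tool_pos: [0.5954, 0.1057, 0.2163]
tool_rot: [3.141, -0.001, 0.419]
ft_force: [-0.1, -0.7, -0.3]
width: 0.0599
grip_force: 14.9
```

```bash
python3 -m crank '{"moves":[{"gripper":0.5,"tx":0,"ty":0,"tz":-0.1,"rx":0,"ry":0,"rz":0},{"gripper":0.5,"tx":0,"ty":0,"tz":-0.2,"rx":0,"ry":0,"rz":0},{"gripper":0.5,"tx":0,"ty":0,"tz":-0.2,"rx":0,"ry":0,"rz":0},{"gripper":0.2,"tx":0,"ty":0,"tz":-0.2,"rx":0,"ry":0,"rz":0},{"gripper":0,"tx":0,"ty":0,"tz":-0.2,"rx":0,"ry":0,"rz":0},{"gripper":0,"tx":0,"ty":0,"tz":-0.2,"rx":0,"ry":0,"rz":0},{"gripper":0,"tx":0,"ty":0,"tz":-0.2,"rx":0,"ry":0,"rz":0},{"gripper":0,"tx":0,"ty":0,"tz":2,"rx":0,"ry":0,"rz":0},{"gripper":0,"tx":0,"ty":0,"tz":5,"rx":0,"ry":0,"rz":0},{"gripper":0,"tx":0,"ty":0,"tz":9,"rx":0,"ry":0,"rz":0},{"gripper":0,"tx":-3,"ty":3,"tz":10,"rx":0,"ry":0,"rz":-5},{"gripper":0,"tx":-6,"ty":6,"tz":11,"rx":0,"ry":0,"rz":-10},{"gripper":0,"tx":-9,"ty":9,"tz":12,"rx":0,"ry":0,"rz":-15},{"gripper":0,"tx":-12,"ty":12,"tz":12,"rx":0,"ry":0,"rz":-15},{"gripper":0,"tx":-15,"ty":15,"tz":12,"rx":0,"ry":0,"rz":-15},{"gripper":0,"tx":-15,"ty":15,"tz":12,"rx":0,"ry":0,"rz":-15}]}'
python3 - <<'E'
from meas import *
a=get_image('top');b=get_image('side');np.savez('top3.npz',**a)
try: model(a,(305,195,385,275),.053,(583.2,101.2),24.)
except Exception as e: print(e)
cv2.imwrite('pics/pl3.png',np.hstack([cv2.resize(a['img'][180:290,200:390],(570,330),interpolation=cv2.INTER_CUBIC),cv2.resize(b['img'][230:296,276:320],(220,330),interpolation=cv2.INTER_CUBIC)]))
E
```

```text
t: 17.4
tool_pos: [0.4409, 0.2601, 0.3363]
tool_rot: [-3.139, 0.001, 0.167]
ft_force: [1.0, 1.6, 0.2]
width: 0.088
grip_force: 0.0
ext [-23.  -30.2] [22.2 31.4] c [-0.4  0.6]
[(-20, np.float64(-17.0), np.float64(19.0)), (-12, np.float64(-21.0), np.float64(22.8)), (-5, np.float64(-25.0), np.float64(26.2)), (0, np.float64(-27.8), np.float64(28.8)), (8, np.float64(-29.8), np.float64(31.0)), (14, np.float64(-29.0), np.float64(31.4))]
(array([-1. ,  1.4]), array([61.9, 43.9]), 87.1)
depth ext [[-19.8, -27.9], [21.1, 30.4]] z [0.05  0.055 0.061]
```

View pics/pl3.png

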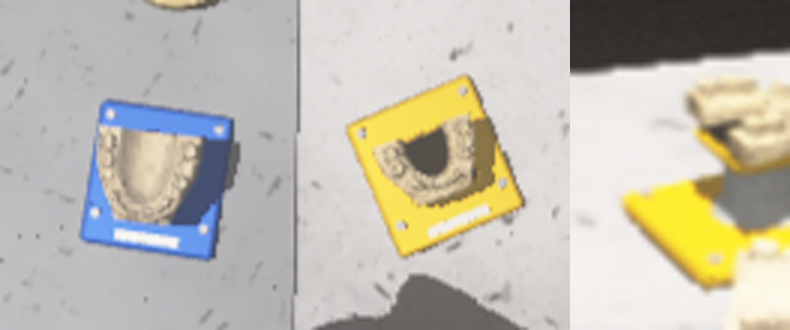

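Both jaws stand flat on the right stands, fronts to the stripes and centred within about 1 mm. The bystanders in view are where they were, and the arm is clear.

```bash
python3 -m crank '{"moves":[{"gripper":0,"tx":0,"ty":0,"tz":0,"rx":0,"ry":0,"rz":0},{"gripper":0,"tx":0,"ty":0,"tz":0,"rx":0,"ry":0,"rz":0},{"gripper":0,"tx":0,"ty":0,"tz":0,"rx":0,"ry":0,"rz":0}]}' && python3 -c "from rig import hand_in;print(hand_in())"
```

```text
t: 17.8
tool_pos: [0.4461, 0.2546, 0.3355]
tool_rot: [3.141, 0.0, 0.155]
ft_force: [0.0, -0.1, -0.7]
width: 0.0881
grip_force: 0.0
the job is handed in; nothing more can be done
None
```

The models are swapped and the job is handed in at 17.8 s: the upper jaw is on the blue stand and the lower jaw on the yellow, each flat, squared, front teeth to the stripe and centred to about 1 mm by the camera.

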